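# Gauge the board's depth in its frame

### The arm

A 6-joint arm with a two-finger parallel gripper is mounted at the origin on the work surface. World frame = base frame: x ahead of the robot, y to its left, z up, the work surface at z = 0. Lengths are in mm, angles in degrees, forces in N, time in s.
With the tool pointing down it reaches from about 350 to 850 mm from the base axis. Payload 8.1 kg.
Tool frame: the origin (TCP) lies at the very end of the fingers, on their centre line; the grasp point (between the pads) lies 19 mm behind it; z points along the fingers, y is the line along which they close (so a half turn about z gives the same grasp; the last joint's range is limited). The gripper opens to 85 mm and grips with 20 to 120 N. Pads are 22 mm wide; open, the fingers measure 114 mm over their backs; the gripper's body (76 mm by 85 mm) begins 54 mm behind the grasp point. The pads swing forward as they close: fully open they stand 13 mm farther back than shut.
Start: joints at [63.805, 7.471, 85.268, -0, 87.261, -4.893], TCP at [217.955, 559.018, 231.292] pointing down, gripper open.
Joint ranges: [-169.43, 169.43], [-51.17, 129.36], [1.28, 143.12], [-76.62, 256.62], [0, 156.53], [-152.29, 152.29]. Speed limits (degrees/s): [136.94, 136.94, 159.86, 180, 180, 180].

### API

Orientations are given as [roll, pitch, yaw] about the fixed x, y, z axes, in that order (R = Rz(yaw) Ry(pitch) Rx(roll)).
In Python, from bench import sense, eyes, job, models gives the robot as it stands. The module is installed in compiled form; this text tells all that it offers.
- The arm moves only by the tool apply_moves, never from a script. Its argument "rows" is a list of rows, each a list of 6 numbers: the shift along the tool's x, y, z in mm, then the turn, a rotation vector about the tool's x, y, z in rad. In form: [[dx, dy, dz, rx, ry, rz], ...]. A call has exactly 5 rows; each row shifts and turns the commanded pose from where the row before left it, along the tool's axes as they then stand; what a row does not reach is not made up. A row lasts 1/8 s, in which the tool goes at most 62.5 mm and 10.7 degrees, less where a joint would pass 70% of its speed; a pose out of reach is approached as far as the arm can. A call is refused whole if a number of a shift passes 62.5 or a number of a turn 0.188, either way. A call with a gripper value outside its range is refused whole. "fingers" is the finger opening in mm, from 0 to 85.4, set as the call begins (left out, the last holds). The fingers move at their own pace and stop on an object; "grip_force" is the grip in N (left out, the last holds). Time passes only in rows, so rows that do not move let the fingers close, or fill a call up. It gives the time, the measured TCP pose, the force, the opening and the grip force at its end, in the units of the state.
- sense(): the state, without advancing time (a new reading comes with each control period).
- eyes.snapshot(name): name is "side" or "top"; returns (picture, depth): 480x640x3 uint8, red, green, blue; 480x640 float32, mm along the optical axis (not along the pixel's ray), 0 where there is no reading.
- eyes.get_calibration(name): a dict with "intrinsics" (3x3 intrinsics, pixels), "R" (3x3) and "t" (3): a world point X has camera coordinates R X + t. Camera axes: x right, y down, z forward; pixel columns grow to the right and rows downward; lengths in mm; the calibration is good to about 2 mm. A picture is of the moment at which its call begins. get_calibration takes no time and is no camera call.
- job.hand_in(): hands the job in; it is judged then, once.
Trained networks look in the newest picture that a camera, given by its name, has taken for a name from the list of things; names that differ only in an ending like _2 or _b are one class to them, and where a whole thing is asked for, a point or a joint stands for the part that bears it (a point fixed in the world has none). Each returns a list of dicts, best first, with "confidence" (0 to 1); they miss things now and then, are a little off and sometimes report something else, mostly with a low value. They report only what shows in the picture. A call takes as long as a camera call. They do not tell look-alikes from the thing itself.
- models.boxes_of(name, camera): "xyz" ([x, y, z] in mm, in world coordinates, good to about 4 mm: the middle of the surface that is visible of it).
- models.cut_out(name, camera): "pixels" (480x640 bool, what is visible of it).
- models.place_of(name, camera): "xyz" ([x, y, z] in mm, in world coordinates, good to about 4 mm: a listed point, or the origin of a listed thing).
The state is a dict: "time": time; "joint_pos": joint angles; "qd": joint speeds; "joint_efforts": joint torques, N m; "tool_pos": TCP position; "tcp_rot": TCP orientation; "ft_force": force on the tool from outside, world axes, zero at the start; "wrist_torque": the same for the moment, N m; "finger_gap": finger opening in mm; "grip_force": force on a finger pad.
Only numpy, scipy, OpenCV 4.12 (cv2) and the standard library are available. Lean on these libraries where they do the work, as an engineer would, in place of code of your own. Each camera call takes 0.05 s, during which the arm holds its last target. There are 200 camera calls.

### The job

Measure how deep the round copper land on the green board lies below the rim of the black frame: take the depth gauge off its blue stand, set it flat across the frame's two long sides with its rod over the land, lower the rod without ramming it until its tip touches the land, and press the red lock paddle fully down there. Then put the gauge back squarely and flat on its stand, still locked at that reading, and let go of it. Leave the flux bottle, screwdriver and spool as they are.

Things in the scene. Friction and masses are not known exactly. Their poses are not given: they have to be found in the camera images.
- gauge: Loose depth gauge, 0.4 kg, standing on the blue stand at the start. Steel beam 20 (x) x 130 (y) x 14 (z) mm, origin at the centre of its flat underside, z up. An upright rod slides through the beam's centre (x = y = 0); orange grip fin on the +y side, red lock paddle on the -y side. It may be used either way round.
- fin (a point): Grip point in the orange fin, by which to carry the gauge: pinch it across the gauge's x. Fin 20 mm thick in x, 30 mm in y, from 14 to 52 mm above the underside; this point lies 34 mm to the gauge's +y of the rod and 40 mm above the underside. The gauge's centre of mass lies about 20 mm to +y of the rod.
- knob (a point): Centre of the rod's black knob, 26 mm across and 18 mm high, white spot on its top 9 mm above this point. It moves with the rod: 73 mm above the beam's underside less the rod's travel. Pinch it across the gauge's x (the beam is narrower than the knob, so the fingers pass beside the beam), or push it from above.
- tip (a point): Lower end of the rod (10 mm in diameter): 1 mm above the beam's underside when the rod is fully up.
- rod (a joint): Travel of the rod downward from fully up, m: 0 to 0.036. Sliding friction of about 2 N holds it wherever it is left; starts at 0 to 0.004. Resting on the frame, the tip touches the land at a travel equal to the land's depth below the rim plus 1 mm. Once locked, a push of about 10 N is needed to shift it.
- lock (a joint): Lock paddle angle, rad: 0 = raised, free (as at the start); 0.7 = level, fully down against its stop, rod clamped. Stays where it is left; a push of about 3 to 6 N down on the paddle closes it.
- paddle (a point): Point on the top face of the red lock paddle (16 mm wide in x) where to press it: 26 mm along it from its hinge; the hinge lies 20 mm to the gauge's -y of the rod and 24 mm above the underside, and the paddle is 38 mm long from it. Raised, this point is about 39 mm to -y and 42 mm above the underside; fully down, 46 mm to -y and 26 mm above.
- rim (a point): Centre of the fixed black frame's open top, at rim height (60 mm above the table), turned with the frame. Frame outside 150 (x) x 110 (y) mm, walls 8 mm thick; the gauge's beam lies along the frame's y, bridging the two long walls.
- land_top (a point): Centre of the top of the round copper land, 26 mm in diameter, on the green board inside the frame. On the frame's long centre line, up to 30 mm either way along its x; 14 to 32 mm below the rim (varies). Axes as the frame's.
- stand_top (a point): Centre of the top of the fixed blue stand, 60 mm above the table: two uprights 60 mm wide (x) and 8 mm thick (y), centred at y = +51 and -51 mm, open between them. The gauge stands on them with its beam along y, its rod over the centre.
- flux: Bystander: amber flux bottle, 34 mm in diameter, 75 mm tall, origin at its foot.
- driver: Bystander: yellow-handled screwdriver lying on the bench, 150 mm long along its x.
- spool: Bystander: green spool standing on end, 54 mm in diameter, 38 mm tall, origin at its foot.
There are look-alikes about, which are no part of the job. There is more than one size of the gauge; the job needs the largest. Several things look just like the part that bears stand_top: the one meant starts farthest from the robot's base.

How it is judged:
By the outcome, as a careful person would: the job done as asked, in the order asked, and still so for the second after the job is handed in, with the robot touching nothing.
It also fails if it takes over 62 s, if anything falls off the work surface, if the arm or the gripper's body presses on something with over 40 N, if the wrist force passes 120 N, or if a joint passes its speed limit or range.

## Working session

There is one attempt and no reset: what is moved stays moved. The work goes in short steps, Python scripts to look and compute and a tool call to move; the robot and the scene stay as the last step left them, time stands still between calls to the robot, and variables do not carry over. Pictures are saved under pics/ and viewed, at most 10 in all, crops included, and the job is handed in when it is done.

Besides the shell and the picture viewer there is one more tool, called after "Call:" in YAML: its name, and indented under it one key for each argument. apply_moves: Moves the arm, as the interface text tells. Its arguments: {"type":"object","properties":{"rows":{"type":"array"},"fingers":{"type":"number"},"grip_force":{"type":"number"}},"required":["rows"]}

```bash
mkdir -p pics; cat > h.py <<'E'
import numpy as np,cv2
from bench import sense,eyes,job,models
def save(cam,f):
    p,d=eyes.snapshot(cam); cv2.imwrite('pics/'+f,p[:,:,::-1]); return p,d
def cal(c):
    k=eyes.get_calibration(c); return np.array(k['intrinsics']),np.array(k['R']),np.array(k['t']).ravel()
def w2p(c,X):
    K,R,t=cal(c); x=K@(R@np.array(X)+t); return x[:2]/x[2]
def cloud(c,d):
    K,R,t=cal(c); v,u=np.mgrid[:480,:640]; P=np.stack([(u-K[0,2])/K[0,0]*d,(v-K[1,2])/K[1,1]*d,d],-1)
    return (P-t)@R
E
python3 - <<'E'
from h import *
for c in ['top','side']:
    p,d=save(c,c+'0.png'); np.savez('pics/'+c+'0.npz',p=p,d=d)
    K,R,t=cal(c); print(c,(-R.T@t).round(),K[0,0],R.round(2).tolist())
    for n in ['gauge','fin','knob','paddle','rim','land_top','stand_top']:
        for r in models.place_of(n,c): print(c,n,np.round(r['xyz'],1),round(r['confidence'],2),w2p(c,r['xyz']).round())
s=sense();print(s['tool_pos'],s['tcp_rot'],s['time'],s['finger_gap'])
E
```

```text
top [ 490.  -25. 1218.] 582.0849120217132 [[0.02, -1.0, -0.03], [-1.0, -0.02, -0.08], [0.08, 0.03, -1.0]]
top gauge [545.2 173.9  62.3] 0.64 [230. 270.]
top gauge [423.7 279.5   1.9] 0.52 [183. 328.]
top fin [539.1 205.5 100.3] 0.93 [210. 272.]
top fin [428.1  99.9  29.3] 0.55 [267. 329.]
top fin [414.9 296.8  27.9] 0.52 [171. 333.]
top knob [541.5 172.1 130.5] 0.68 [225. 270.]
top knob [425.2 123.8  45.5] 0.59 [254. 331.]
top knob [424.3 276.6  47.5] 0.41 [178. 329.]
top paddle [546.  133.1 101.3] 0.61 [248. 269.]
top paddle [437.5 257.1  28.6] 0.55 [191. 323.]
top paddle [414.6 147.2  30.3] 0.38 [244. 335.]
top land_top [ 558.6 -182.5   29.3] 0.49 [407. 268.]
top stand_top [ 368.2 -301.    60. ] 0.85 [470. 365.]
top stand_top [538.5 174.9  63.3] 0.79 [229. 273.]
top stand_top [715.3 -20.    2.3] 0.27 [329. 193.]
side [443. 769. 656.] 531.092622124953 [[-0.99, -0.13, -0.01], [-0.07, 0.59, -0.81], [0.11, -0.8, -0.59]]
side gauge [424.6 277.1   0.9] 0.81 [389. 407.]
side gauge [422.9 125.9   2.6] 0.64 [394. 332.]
side gauge [541.3 171.4  60.2] 0.57 [320. 321.]
side gauge [542.2 206.  101.2] 0.47 [315. 317.]
side fin [544.7 205.4 101.3] 0.68 [314. 317.]
side fin [427.2 103.   21.6] 0.61 [392. 314.]
side fin [416.  300.5  25.6] 0.55 [396. 411.]
side knob [543.  171.1 128.9] 0.75 [318. 287.]
side knob [428.  276.1  48.9] 0.54 [389. 385.]
side knob [419.6 127.3  48.9] 0.5 [397. 313.]
side paddle [418.5 155.2  30.6] 0.55 [397. 333.]
side paddle [438.6 256.   25.5] 0.46 [381. 384.]
side rim [ 561.9 -184.6   56.4] 0.75 [334. 203.]
side rim [ 558.4 -179.7   29.1] 0.72 [335. 215.]
side land_top [ 557.4 -182.    29.1] 0.38 [336. 215.]
side stand_top [542.4 172.3  58.6] 0.69 [319. 322.]
side stand_top [7.471e+02 2.046e+02 1.000e-01] 0.64 [194. 351.]
side stand_top [ 369.3 -304.    59. ] 0.59 [425. 179.]
[217.97033454 559.01813047 231.3123869 ] [1.79996751e+02 4.93178397e-04 1.58697103e+02] 0.8 85.273990833801
```

View pics/top0.png

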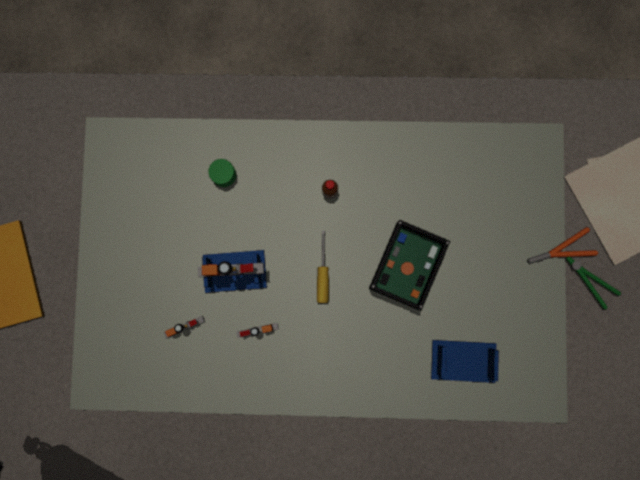

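View pics/side0.png

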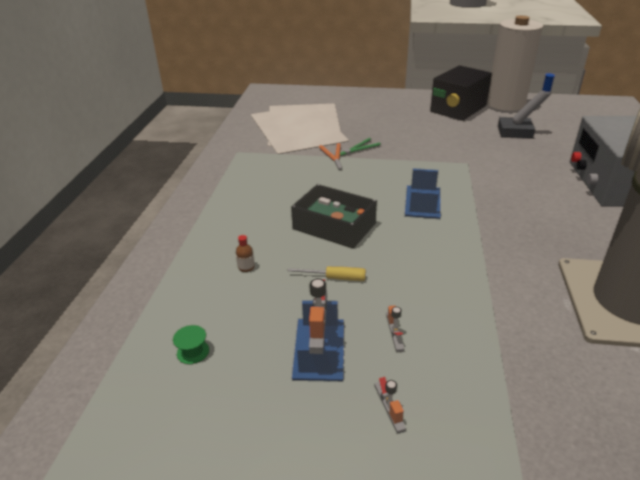

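```bash
python3 - <<'E'
from h import *
for c in ['top','side']:
    z=np.load(f'pics/{c}0.npz'); p,d=z['p'],z['d']; W=cloud(c,d); hsv=cv2.cvtColor(p,cv2.COLOR_RGB2HSV)
    ok=d>0
    def box(x,y,r): return ok&(np.hypot(W[...,0]-x,W[...,1]-y)<r)
    def rect(m,n):
        q=W[m]
        if len(q)<5: print(c,n,'few');return
        (cx,cy),s,a=cv2.minAreaRect(q[:,:2].astype(np.float32)); print(c,n,len(q),np.round([cx,cy,*s,a],1),'mean',q.mean(0).round(1),'med z',np.median(q[:,2]).round(1), 'std', q.std(0).round(1))
    Z=W[...,2]
    print(c,'table z',np.median(Z[box(600,0,60)]).round(1))
    fr=box(558,-180,110)
    rect(fr&(Z>52)&(Z<68),'rim')
    org=(hsv[...,0]<15)&(hsv[...,1]>120)&(hsv[...,2]>80)
    lm=fr&org&(np.hypot(W[...,0]-558,W[...,1]+180)<18); rect(lm,'land')
    g=box(541,173,110)
    rect(g&(hsv[...,0]>100)&(hsv[...,0]<130)&(Z>50),'stand')
    rect(g&(hsv[...,0]>4)&(hsv[...,0]<15)&(hsv[...,1]>120)&(Z>100),'fin')
    rect(g&((hsv[...,0]<3)|(hsv[...,0]>170))&(hsv[...,1]>120)&(Z>75),'paddle')
    rect(g&(Z>125),'knobtop')
    rect(g&(hsv[...,1]<60)&(Z>66)&(Z<82),'beam')
    rect(g&(hsv[...,0]>100)&(hsv[...,0]<130)&(Z<25)&(Z>4),'standbase')
p=np.load('pics/top0.npz')['p'][:,:,::-1]
a=cv2.resize(p[230:310,180:290],(770,560),interpolation=cv2.INTER_CUBIC)
a=np.clip(a*1.6,0,255).astype(np.uint8)
cv2.imwrite('pics/crop1.png',a)
E
```

```text
top table z 1.8
top rim 1081 [ 563.1 -184.8  110.8  150.4   67.8] mean [ 562.9 -185.7   60.2] med z 60.3 std [54.  45.1  2.6]
top land 129 [ 557.6 -181.9   24.7   25.2    1.1] mean [ 557.6 -181.5   32. ] med z 31.9 std [6.5 6.6 2.5]
top stand 254 [545.8 167.5  60.1 122.9   5.6] mean [544.4 165.3  70.7] med z 61.2 std [19.  44.9 24.3]
top fin 172 [542.1 189.5  19.3  61.    1.2] mean [541.9 204.  112.1] med z 111.7 std [ 5.8 10.2  4.3]
top paddle 112 [548.  152.2  60.3  15.9  89. ] mean [547.5 136.9 100. ] med z 100.5 std [4.6 9.4 8.2]
top knobtop 165 [544.1 170.7  23.9  25.4   3.6] mean [544.4 170.2 140.8] med z 141.5 std [6.5 6.9 3.9]
top beam 192 [544.8 171.3  20.1 130.3   4.3] mean [545.1 150.1  74.5] med z 74.5 std [ 7.4 45.4  2.2]
top standbase 1366 [546.  175.3  80.5 131.9   5.6] mean [543.3 171.    8.7] med z 8.4 std [27.6 34.3  2.7]
side table z 0.7
side rim 895 [ 561.5 -180.4  115.1  152.5   67.5] mean [ 559.4 -175.3   57.5] med z 58.2 std [52.  46.3  2.6]
side land 37 [ 555.3 -178.5   16.1   19.5   75.3] mean [ 555.7 -178.2   30.4] med z 30.5 std [5.4 4.8 1. ]
side stand 409 [542.8 180.9  58.9 120.3   5.4] mean [541.5 190.2  57.7] med z 58.2 std [20.4 49.5  5.4]
side fin 256 [539.8 209.5  19.2  31.3   7.8] mean [539.3 212.7 109.9] med z 111.0 std [5.7 9.3 3.2]
side paddle 12 [537.1 166.1   3.4  35.8   6.1] mean [537.9 159.8  99. ] med z 90.4 std [ 2.  14.2 14.2]
side knobtop 274 [542.6 175.6  26.2  25.9  75.3] mean [541.6 179.3 136.9] med z 139.5 std [6.8 6.8 4.9]
side beam 219 [542.1 176.2  20.3 129.7   4.1] mean [537.3 216.7  72.7] med z 73.1 std [ 6.  33.6  2.8]
side standbase 1796 [543.3 178.7  79.4 131.5   6.1] mean [538.9 188.    9.5] med z 7.9 std [26.5 42.6  4.6]
```

View pics/crop1.png

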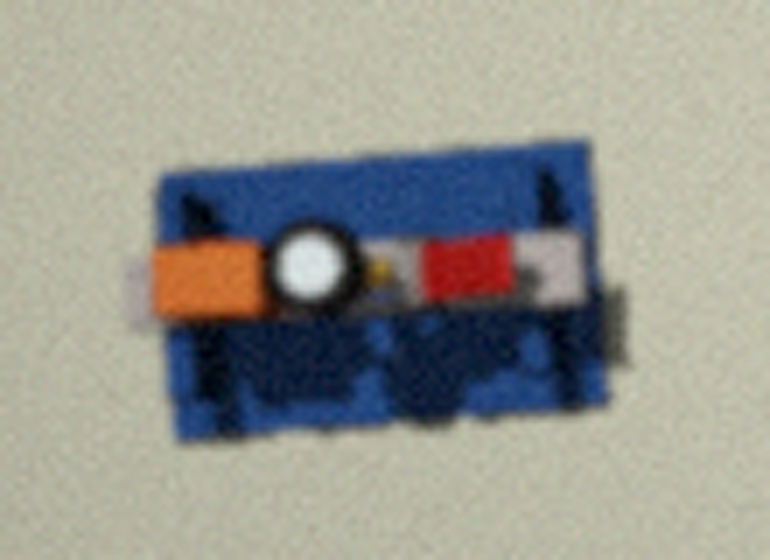

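The crop shows the full-size gauge, with the orange fin on the left (about 210,272 in the top picture), the knob at (225,270) and the red paddle at (248,269).

- **Gauges:** the candidates are at (230,270), (185,328) and (257,331). The one at (230,270) has a beam of about 130 mm, so it is the largest.
- **Stands:** the candidates are at (235,272) and (465,362). The one at (235,272) is about 568 mm from the base, against about 476 mm for the other, so it is the one meant.
- **Frame:** it is at (408,268) with its land at (407,268).

Next I move to above the fin.

Call:
apply_moves:
  rows:
    - [-42.9, -21, 0, 0, 0, 0]
    - [-42.9, -21, 0, 0, 0, 0]
    - [-42.9, -21, 0, 0, 0, 0]
    - [-42.9, -21, 0, 0, 0, 0]
    - [-42.9, -21, 0, 0, 0, 0]
  fingers: 85
  grip_force: 60

```text
time: 1.42
tool_pos: [380.6, 382.1, 231.5]
tcp_rot: [180.0, 0.0, 158.7]
ft_force: [-0.2, 0.6, -0.2]
finger_gap: 85.2
grip_force: 0.0
```

Call:
apply_moves:
  rows:
    - [-42.9, -21, 0, 0, 0, 0]
    - [-42.9, -21, 0, 0, 0, 0]
    - [-42.9, -21, 0, 0, 0, 0]
    - [-42.9, -21, 0, 0, 0, 0]
    - [-42.9, -21, 0, 0, 0, 0]

```text
time: 2.05
tool_pos: [542.4, 206.3, 231.5]
tcp_rot: [180.0, 0.0, 158.7]
ft_force: [0.4, 0.8, 0.8]
finger_gap: 84.9
grip_force: 0.0
```

Call:
apply_moves:
  rows:
    - [0, 0, 5, 0, 0, 0.16]
    - [0, 0, 5, 0, 0, 0.16]
    - [0, 0, 5, 0, 0, 0.16]
    - [0, 0, 5, 0, 0, 0.16]
    - [0, 0, 5, 0, 0, 0.16]

```text
time: 2.68
tool_pos: [541.4, 207.5, 206.1]
tcp_rot: [180.0, -0.0, 112.6]
ft_force: [-0.7, -0.5, -0.2]
finger_gap: 85.0
grip_force: 0.0
```

Call:
apply_moves:
  rows:
    - [0, 0, 8, 0, 0, 0.16]
    - [0, 0, 8, 0, 0, 0.16]
    - [0, 0, 8, 0, 0, 0]
    - [0, 0, 8, 0, 0, 0]
    - [0, 0, 0, 0, 0, 0]

```text
time: 3.3
tool_pos: [540.8, 207.3, 173.3]
tcp_rot: [-179.9, 0.0, 94.6]
ft_force: [-0.4, 0.2, 0.4]
finger_gap: 85.2
grip_force: 0.0
```

Call:
apply_moves:
  rows:
    - [0, 0, 24, 0, 0, 0]
    - [0, 0, 24, 0, 0, 0]
    - [0, 0, 24, 0, 0, 0]
    - [0, 0, 21, 0, 0, 0]
    - [0, 0, 0, 0, 0, 0]

```text
time: 3.92
tool_pos: [539.9, 207.1, 79.6]
tcp_rot: [-179.8, 0.0, 94.6]
ft_force: [-0.7, -0.5, -0.9]
finger_gap: 85.0
grip_force: 0.0
```

Call:
apply_moves:
  rows:
    - [0, 0, 0, 0, 0, 0]
    - [0, 0, 0, 0, 0, 0]
    - [0, 0, 0, 0, 0, 0]
    - [0, 0, 0, 0, 0, 0]
    - [0, 0, 0, 0, 0, 0]
  fingers: 10

```text
time: 4.55
tool_pos: [541.8, 207.7, 82.1]
tcp_rot: [179.9, -0.0, 94.5]
ft_force: [-1.1, 0.4, 4.4]
finger_gap: 19.0
grip_force: 59.6
```

Call:
apply_moves:
  rows:
    - [0, 0, -5, 0, 0, 0]
    - [0, 0, -15, 0, 0, 0]
    - [0, 0, -20, 0, 0, 0]
    - [0, 0, -20, 0, 0, 0]
    - [0, 0, -10, 0, 0, 0]

```text
time: 5.18
tool_pos: [542.5, 207.9, 154.1]
tcp_rot: [179.8, -0.0, 94.5]
ft_force: [0.2, 0.3, -4.3]
finger_gap: 19.2
grip_force: 58.9
```

```bash
python3 - <<'E'
from h import *
s=sense();print(s['tool_pos'],s['tcp_rot'],s['ft_force'],s['finger_gap'])
tl=[]
for c in ['top','side']:
    p,d=save(c,c+'1.png'); np.savez('pics/'+c+'1.npz',p=p,d=d)
    W=cloud(c,d); hsv=cv2.cvtColor(p,cv2.COLOR_RGB2HSV);Z=W[...,2]
    g=(d>0)&(np.hypot(W[...,0]-544,W[...,1]-176)<100)&(hsv[...,0]>100)&(hsv[...,0]<130)&(hsv[...,1]>100)
    for n,m in [('top',g&(Z>52)&(Z<66)),('base',g&(Z<25)&(Z>3))]:
        q=W[m]; (cx,cy),w,a=cv2.minAreaRect(q[:,:2].astype(np.float32)); print(c,n,len(q),np.round([cx,cy,*w,a],1))
    tl.append(cv2.resize(p[200:330,170:330] if c=='top' else p[220:400,230:450],(400,325)))
cv2.imwrite('pics/crop2.png',np.clip(np.hstack(tl)[:,:,::-1]*1.4,0,255).astype(np.uint8))
E
```

```text
[542.5362782  207.85099201 154.13352324] [ 1.79803000e+02 -3.88314526e-02  9.45278136e+01] [ 0.15808336  0.25859453 -4.3300205 ] 19.15363764492536
top top 80 [549.3 168.8  59.9 102.1   1.1]
top base 1272 [546.2 170.   78.  120.1   5.4]
side top 163 [542.8 180.6  58.8 105.8   5.4]
side base 1219 [543.6 179.6  74.3 128.8   6. ]
```

View pics/crop2.png

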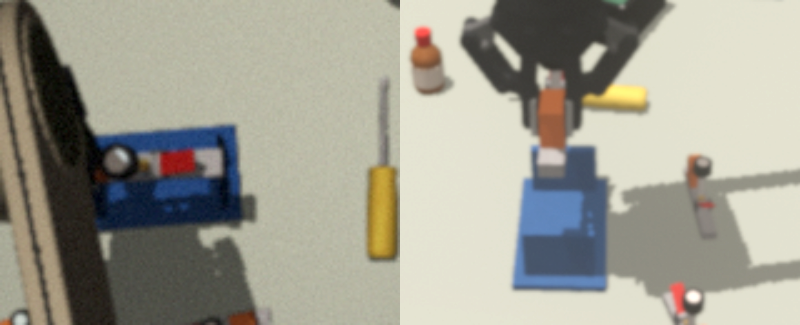

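Call:
apply_moves:
  rows:
    - [-20, 0, 0, 0, 0, 0]
    - [-35, 0, 0, 0, 0, 0]
    - [-42, 0, 0, 0, 0, 0]
    - [-42, 0, 0, 0, 0, 0]
    - [-42, 0, 0, 0, 0, 0]

```text
time: 5.9
tool_pos: [554.7, 24.8, 150.1]
tcp_rot: [-179.9, 0.0, 94.5]
ft_force: [0.8, -0.0, -4.8]
finger_gap: 19.0
grip_force: 58.8
```

Call:
apply_moves:
  rows:
    - [-42, 0, 0, 0, 0, 0]
    - [-42, 0, 0, 0, 0, 0]
    - [-42, 0, 0, 0, 0, 0]
    - [-32, 0, 0, 0, 0, 0]
    - [-18.6, 0, 0, 0, 0, 0]

```text
time: 6.52
tool_pos: [568.5, -151.2, 150.2]
tcp_rot: [-179.9, -0.0, 94.4]
ft_force: [-0.5, -0.1, -4.2]
finger_gap: 19.4
grip_force: 58.9
```

Call:
apply_moves:
  rows:
    - [0, 0, 0, 0, 0, 0.117]
    - [0, 0, 0, 0, 0, 0.117]
    - [0, 0, 0, 0, 0, 0.117]
    - [0, 0, 0, 0, 0, 0.117]
    - [0, 0, 0, 0, 0, 0]

```text
time: 7.15
tool_pos: [569.1, -148.7, 150.7]
tcp_rot: [-179.9, -0.0, 67.8]
ft_force: [-0.2, 0.5, -4.9]
finger_gap: 19.1
grip_force: 59.0
```

Call:
apply_moves:
  rows:
    - [0, 0, 0, 0, 0, 0]
    - [0, 0, 0, 0, 0, 0]
    - [0, 0, 0, 0, 0, 0]
    - [0, 0, 0, 0, 0, 0]
    - [0, 0, 0, 0, 0, 0]

```text
time: 7.78
tool_pos: [569.6, -149.0, 151.3]
tcp_rot: [180.0, 0.0, 67.7]
ft_force: [-0.1, 0.2, -4.5]
finger_gap: 19.4
grip_force: 59.0
```

```bash
python3 - <<'E'
from h import *
s=sense();print(s['tool_pos'],s['tcp_rot'],s['ft_force'],s['finger_gap'])
tl=[]
for c in ['top','side']:
    p,d=save(c,c+'2.png'); np.savez('pics/'+c+'2.npz',p=p,d=d)
    W=cloud(c,d); hsv=cv2.cvtColor(p,cv2.COLOR_RGB2HSV);Z=W[...,2]
    g=(d>0)&(np.hypot(W[...,0]-544,W[...,1]-176)<100)&(hsv[...,0]>100)&(hsv[...,0]<130)&(hsv[...,1]>100)
    for n,m in [('top',g&(Z>55)&(Z<66)),('base',g&(Z<25)&(Z>3))]:
        q=W[m]; (cx,cy),w,a=cv2.minAreaRect(q[:,:2].astype(np.float32)); print(c,n,len(q),np.round([cx,cy,*w,a],1))
    for n in ['knob','paddle','fin']:
        for r in models.place_of(n,c)[:3]:
            if r['xyz'][1]<0: print(c,n,np.round(r['xyz'],1),round(r['confidence'],2))
    # grey beam / knob cloud
    k=(d>0)&(np.hypot(W[...,0]-556,W[...,1]+180)<16)&(Z>180)&(Z<225); 
    if k.sum()>5: print(c,'knob',k.sum(),W[k].min(0).round(),W[k].max(0).round(),np.median(W[k],0).round(1))
    u,v=w2p(c,[560,-180,120]).astype(int)
    tl.append(cv2.resize(p[v-60:v+60,u-75:u+75],(400,320)))
cv2.imwrite('pics/crop3.png',np.clip(np.hstack(tl)[:,:,::-1]*1.4,0,255).astype(np.uint8))
E
```

```text
[ 569.58635046 -149.00485216  151.30537331] [1.79997498e+02 1.31278643e-03 6.77197719e+01] [-0.13992049  0.23039236 -4.50027361] 19.396406486760302
top top 245 [545.4 174.1  60.5 110.3   5.6]
top base 1878 [545.4 174.8  78.8 128.6   5.6]
side top 255 [544.1 180.8  58.5 107.7   7. ]
side base 1504 [542.7 179.9  75.8 127.5   5.7]
side paddle [ 540.6 -213.2  170.5] 0.43
side fin [ 572.  -153.1  166.9] 0.57
side knob 16 [ 544. -186.  194.] [ 546. -170.  211.] [ 544.5 -174.   201. ]
```

View pics/crop3.png

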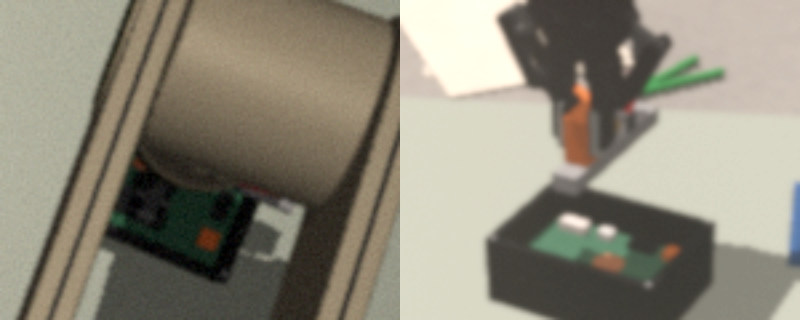

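Call:
apply_moves:
  rows:
    - [0, 0, 12, 0, 0, 0]
    - [0, 0, 18, 0, 0, 0]
    - [0, 0, 18, 0, 0, 0]
    - [0, 0, 12, 0, 0, 0]
    - [0, 0, 2, 0, 0, 0]

```text
time: 8.8
tool_pos: [568.5, -148.6, 87.4]
tcp_rot: [-179.8, 0.0, 67.7]
ft_force: [-0.5, -0.5, -4.4]
finger_gap: 19.4
grip_force: 58.9
```

Call:
apply_moves:
  rows:
    - [0, 0, 2, 0, 0, 0]
    - [0, 0, 2, 0, 0, 0]
    - [0, 0, 1.5, 0, 0, 0]
    - [0, 0, 1, 0, 0, 0]
    - [0, 0, 0, 0, 0, 0]

```text
time: 9.43
tool_pos: [569.6, -149.0, 82.8]
tcp_rot: [180.0, -0.0, 67.7]
ft_force: [0.4, -0.4, -5.0]
finger_gap: 18.9
grip_force: 58.9
```

Call:
apply_moves:
  rows:
    - [0, 0, 0.5, 0, 0, 0]
    - [0, 0, 0.5, 0, 0, 0]
    - [0, 0, 0.5, 0, 0, 0]
    - [0, 0, 0, 0, 0, 0]
    - [0, 0, 0, 0, 0, 0]

```text
time: 10.05
tool_pos: [569.7, -149.0, 82.1]
tcp_rot: [180.0, 0.0, 67.7]
ft_force: [-5.4, 2.1, 6.4]
finger_gap: 19.7
grip_force: 60.3
```

Call:
apply_moves:
  rows:
    - [0, 0, 0, 0, 0, 0]
    - [0, 0, 0, 0, 0, 0]
    - [0, 0, 0, 0, 0, 0]
    - [0, 0, -10, 0, 0, 0]
    - [0, 0, -20, 0, 0, 0]
  fingers: 70

```text
time: 10.68
tool_pos: [569.0, -148.8, 111.5]
tcp_rot: [-179.9, 0.0, 67.7]
ft_force: [0.5, 0.7, 0.0]
finger_gap: 69.8
grip_force: 0.0
```

Call:
apply_moves:
  rows:
    - [0, 0, -25, 0, 0, 0]
    - [0, 0, -20, 0, 0, 0]
    - [0, 0, -10, 0, 0, 0]
    - [-17, 0, 0, 0, 0, 0]
    - [-17, 0, 0, 0, 0, 0]

```text
time: 11.3
tool_pos: [555.6, -181.4, 165.2]
tcp_rot: [-179.9, 0.0, 67.7]
ft_force: [0.0, -0.4, 0.2]
finger_gap: 70.0
grip_force: 0.0
```

Call:
apply_moves:
  rows:
    - [0, 0, 0, 0, 0, 0]
    - [0, 0, 0, 0, 0, 0]
    - [0, 0, 0, 0, 0, 0]
    - [0, 0, 0, 0, 0, 0]
    - [0, 0, 0, 0, 0, 0]
  fingers: 0

```text
time: 11.92
tool_pos: [556.8, -180.1, 166.3]
tcp_rot: [180.0, -0.0, 67.7]
ft_force: [0.5, 0.8, 0.4]
finger_gap: 0.2
grip_force: 0.0
```

```bash
python3 - <<'E'
from h import *
s=sense();print(s['tool_pos'],s['tcp_rot'],s['ft_force'],s['finger_gap'])
tl=[]
for c in ['top','side']:
    p,d=save(c,c+'3.png'); np.savez('pics/'+c+'3.npz',p=p,d=d)
    W=cloud(c,d); hsv=cv2.cvtColor(p,cv2.COLOR_RGB2HSV);Z=W[...,2]
    for n in ['knob','paddle','fin','gauge']:
        for r in models.place_of(n,c)[:4]:
            if r['xyz'][1]<0: print(c,n,np.round(r['xyz'],1),round(r['confidence'],2))
    u,v=w2p(c,[560,-180,90]).astype(int)
    tl.append(cv2.resize(p[v-60:v+60,u-75:u+75],(400,320)))
cv2.imwrite('pics/crop4.png',np.clip(np.hstack(tl)[:,:,::-1]*1.4,0,255).astype(np.uint8))
E
```

```text
[ 556.80028022 -180.14886527  166.28158172] [ 1.79999621e+02 -1.99045774e-03  6.77397922e+01] [0.4753365  0.83822993 0.4214938 ] 0.18996785253048734
top paddle [558.2  -6.6  -1.3] 0.74
side knob [ 557.  -180.2  129.4] 0.78
side knob [ 555.  -182.2   27.3] 0.31
side paddle [ 559.3 -181.    58.5] 0.36
side fin [ 569.4 -151.7   96.1] 0.6
side gauge [ 556.8 -179.1   60.4] 0.94
```

View pics/crop4.png

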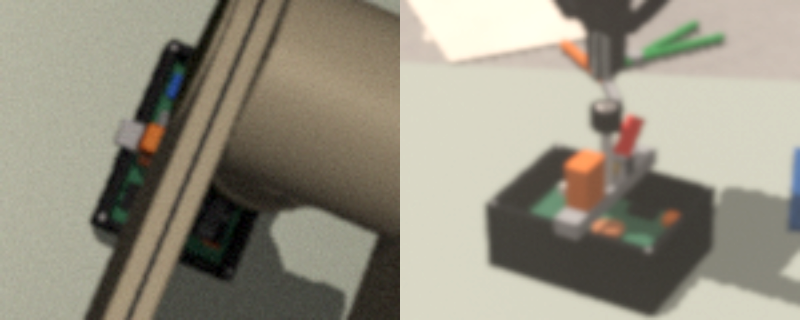

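Call:
apply_moves:
  rows:
    - [0, 0, 10, 0, 0, 0]
    - [0, 0, 8, 0, 0, 0]
    - [0, 0, 3, 0, 0, 0]
    - [0, 0, 2, 0, 0, 0]
    - [0, 0, 2, 0, 0, 0]

```text
time: 13.05
tool_pos: [556.8, -180.5, 141.4]
tcp_rot: [180.0, 0.0, 67.7]
ft_force: [-0.5, -0.4, 0.9]
finger_gap: 0.2
grip_force: 0.0
```

Call:
apply_moves:
  rows:
    - [0, 0, 2.5, 0, 0, 0]
    - [0, 0, 2.5, 0, 0, 0]
    - [0, 0, 2.5, 0, 0, 0]
    - [0, 0, 2.5, 0, 0, 0]
    - [0, 0, 2.5, 0, 0, 0]

```text
time: 13.68
tool_pos: [556.8, -180.5, 128.7]
tcp_rot: [180.0, -0.0, 67.7]
ft_force: [-0.9, -0.0, 2.6]
finger_gap: -0.0
grip_force: 1.0
```

Call:
apply_moves:
  rows:
    - [0, 0, 2.5, 0, 0, 0]
    - [0, 0, 2, 0, 0, 0]
    - [0, 0, 2, 0, 0, 0]
    - [0, 0, 1.5, 0, 0, 0]
    - [0, 0, 1, 0, 0, 0]

```text
time: 14.3
tool_pos: [556.7, -180.4, 119.8]
tcp_rot: [180.0, 0.0, 67.7]
ft_force: [1.1, -0.5, 1.5]
finger_gap: 0.1
grip_force: 1.0
```

Call:
apply_moves:
  rows:
    - [0, 0, 0.7, 0, 0, 0]
    - [0, 0, 0.7, 0, 0, 0]
    - [0, 0, 0.7, 0, 0, 0]
    - [0, 0, 0.7, 0, 0, 0]
    - [0, 0, 0.7, 0, 0, 0]

```text
time: 14.92
tool_pos: [556.7, -180.4, 116.3]
tcp_rot: [180.0, 0.0, 67.7]
ft_force: [0.5, -0.4, 1.4]
finger_gap: -0.1
grip_force: 1.0
```

Call:
apply_moves:
  rows:
    - [0, 0, 0.4, 0, 0, 0]
    - [0, 0, 0.4, 0, 0, 0]
    - [0, 0, 0.4, 0, 0, 0]
    - [0, 0, 0.4, 0, 0, 0]
    - [0, 0, 0.4, 0, 0, 0]

```text
time: 15.55
tool_pos: [556.7, -180.4, 114.3]
tcp_rot: [-180.0, 0.0, 67.7]
ft_force: [0.5, 0.2, 0.9]
finger_gap: 0.4
grip_force: 1.0
```

Call:
apply_moves:
  rows:
    - [0, 0, 0.3, 0, 0, 0]
    - [0, 0, 0.3, 0, 0, 0]
    - [0, 0, 0.3, 0, 0, 0]
    - [0, 0, 0.3, 0, 0, 0]
    - [0, 0, 0, 0, 0, 0]

```text
time: 16.18
tool_pos: [556.6, -180.4, 113.0]
tcp_rot: [-180.0, -0.0, 67.7]
ft_force: [0.5, -0.9, 1.7]
finger_gap: 0.0
grip_force: 0.9
```

```bash
python3 -c "
from h import *
s=sense();print(s['ft_force'],s['tool_pos'])"
```

```text
[ 0.5278021  -0.85657363  1.67479491] [ 556.62394475 -180.38694885  113.01068651]
```

Call:
apply_moves:
  rows:
    - [0, 0, 0.3, 0, 0, 0]
    - [0, 0, 0.3, 0, 0, 0]
    - [0, 0, 0.2, 0, 0, 0]
    - [0, 0, 0.2, 0, 0, 0]
    - [0, 0, 0, 0, 0, 0]

```text
time: 16.8
tool_pos: [556.8, -180.5, 112.2]
tcp_rot: [180.0, 0.0, 67.7]
ft_force: [-0.6, -0.9, 3.1]
finger_gap: 0.4
grip_force: 1.4
```

Call:
apply_moves:
  rows:
    - [0, 0, 0.2, 0, 0, 0]
    - [0, 0, 0.2, 0, 0, 0]
    - [0, 0, 0.2, 0, 0, 0]
    - [0, 0, 0, 0, 0, 0]
    - [0, 0, 0, 0, 0, 0]

```text
time: 17.42
tool_pos: [556.9, -180.5, 112.2]
tcp_rot: [180.0, 0.0, 67.7]
ft_force: [-1.0, 0.2, 6.6]
finger_gap: 0.1
grip_force: 3.3
```

Call:
apply_moves:
  rows:
    - [0, 0, -5, 0, 0, 0]
    - [0, 0, -15, 0, 0, 0]
    - [-12, 0, 0, 0, 0, 0]
    - [-20, 0, 0, 0, 0, 0]
    - [-12, 0, 0, 0, 0, 0]

```text
time: 18.05
tool_pos: [538.9, -222.8, 131.1]
tcp_rot: [-180.0, 0.0, 67.6]
ft_force: [-0.4, -0.7, -0.1]
finger_gap: -0.3
grip_force: 0.0
```

Call:
apply_moves:
  rows:
    - [0, 0, 0, 0, 0, 0]
    - [0, 0, 10, 0, 0, 0]
    - [0, 0, 8, 0, 0, 0]
    - [0, 0, 4, 0, 0, 0]
    - [0, 0, 4, 0, 0, 0]

```text
time: 18.68
tool_pos: [540.2, -221.8, 106.0]
tcp_rot: [179.9, 0.1, 67.7]
ft_force: [-2.9, -2.7, 6.1]
finger_gap: 0.3
grip_force: 2.8
```

Call:
apply_moves:
  rows:
    - [0, 0, 2.5, 0, 0, 0]
    - [0, 0, 2.5, 0, 0, 0]
    - [0, 0, 2.5, 0, 0, 0]
    - [0, 0, 2.5, 0, 0, 0]
    - [0, 0, 2.5, 0, 0, 0]

```text
time: 19.3
tool_pos: [540.0, -221.2, 92.9]
tcp_rot: [180.0, 0.0, 67.7]
ft_force: [0.4, -1.4, 3.5]
finger_gap: -0.2
grip_force: 1.4
```

Call:
apply_moves:
  rows:
    - [0, 0, 1, 0, 0, 0]
    - [0, 0, 1, 0, 0, 0]
    - [0, 0, 1, 0, 0, 0]
    - [0, 0, 1, 0, 0, 0]
    - [0, 0, 0.5, 0, 0, 0]

```text
time: 19.92
tool_pos: [540.0, -221.2, 88.5]
tcp_rot: [180.0, 0.0, 67.7]
ft_force: [-0.6, -1.6, 3.7]
finger_gap: 0.3
grip_force: 1.5
```

Call:
apply_moves:
  rows:
    - [0, 0, 0.8, 0, 0, 0]
    - [0, 0, 0.6, 0, 0, 0]
    - [0, 0, 0.6, 0, 0, 0]
    - [0, 0, 0.5, 0, 0, 0]
    - [0, 0, 0, 0, 0, 0]

```text
time: 20.55
tool_pos: [540.0, -221.2, 86.1]
tcp_rot: [180.0, 0.0, 67.7]
ft_force: [-1.6, -2.4, 4.1]
finger_gap: 0.2
grip_force: 1.8
```

Call:
apply_moves:
  rows:
    - [0, 0, 0.4, 0, 0, 0]
    - [0, 0, 0.4, 0, 0, 0]
    - [0, 0, 0.2, 0, 0, 0]
    - [0, 0, 0, 0, 0, 0]
    - [0, 0, 0, 0, 0, 0]

```text
time: 21.18
tool_pos: [540.1, -221.3, 85.9]
tcp_rot: [180.0, 0.0, 67.7]
ft_force: [-3.2, -1.0, 10.3]
finger_gap: 0.1
grip_force: 5.0
```

Call:
apply_moves:
  rows:
    - [0, 0, 0.3, 0, 0, 0]
    - [0, 0, 0.3, 0, 0, 0]
    - [0, 0, 0, 0, 0, 0]
    - [0, 0, 0, 0, 0, 0]
    - [0, 0, 0, 0, 0, 0]

```text
time: 21.8
tool_pos: [540.3, -221.4, 85.8]
tcp_rot: [180.0, 0.0, 67.7]
ft_force: [-4.8, -0.6, 13.6]
finger_gap: -0.0
grip_force: 6.7
```

Call:
apply_moves:
  rows:
    - [0, 0, -8, 0, 0, 0]
    - [0, 0, -22, 0, 0, 0]
    - [0, 0, -40, 0, 0, 0]
    - [0, 0, -30, 0, 0, 0]
    - [0, 0, 0, 0, 0, 0]

```text
time: 22.42
tool_pos: [541.7, -221.5, 187.5]
tcp_rot: [179.7, -0.0, 67.7]
ft_force: [-0.6, 0.7, -0.3]
finger_gap: -0.2
grip_force: 0.0
```

Call:
apply_moves:
  rows:
    - [15, 0, 0, 0, 0, 0]
    - [24, 0, 0, 0, 0, 0]
    - [24, 0, 0, 0, 0, 0]
    - [15, 0, 0, 0, 0, 0]
    - [0, 0, 0, 0, 0, 0]
  fingers: 70

```text
time: 23.05
tool_pos: [569.4, -147.5, 183.2]
tcp_rot: [-179.9, -0.0, 67.8]
ft_force: [-0.6, -0.4, 0.3]
finger_gap: 70.0
grip_force: 0.0
```

```bash
python3 - <<'E'
from h import *
s=sense();print(s['tool_pos'],s['tcp_rot'],s['ft_force'],s['finger_gap'])
tl=[]
for c in ['top','side']:
    p,d=save(c,c+'4.png')
    for n in ['knob','paddle','fin','gauge']:
        for r in models.place_of(n,c)[:4]:
            if r['xyz'][1]<0: print(c,n,np.round(r['xyz'],1),round(r['confidence'],2))
    u,v=w2p(c,[560,-180,90]).astype(int)
    tl.append(cv2.resize(p[v-60:v+60,u-75:u+75],(400,320)))
cv2.imwrite('pics/crop5.png',np.clip(np.hstack(tl)[:,:,::-1]*1.4,0,255).astype(np.uint8))
E
```

```text
[ 569.4056699  -147.48300649  183.23031732] [-1.79894138e+02 -4.44675264e-03  6.78259056e+01] [-0.60005973 -0.42016556  0.25126768] 69.99325162858308
top knob [557.3 -10.9   0.8] 0.74
top paddle [ 538.6 -225.1   86.4] 0.42
side knob [ 557.4 -182.1   29.2] 0.59
side knob [ 557.9 -178.6  103.4] 0.51
side paddle [ 537.6 -222.7   85.5] 0.6
side fin [ 573.1 -149.8  100.7] 0.59
side gauge [ 558.8 -184.2   62. ] 0.7
```

View pics/crop5.png

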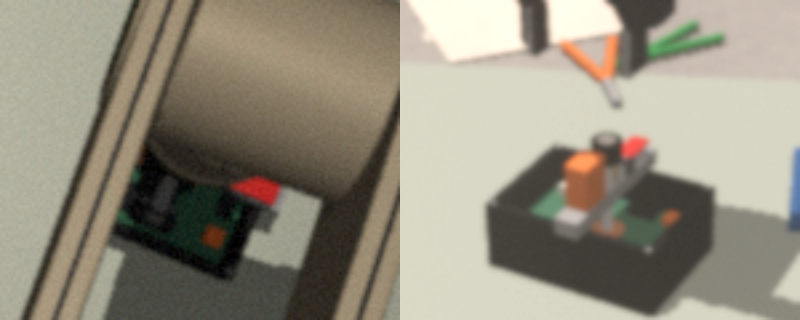

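Call:
apply_moves:
  rows:
    - [0, 0, 20, 0, 0, 0]
    - [0, 0, 28, 0, 0, 0]
    - [0, 0, 28, 0, 0, 0]
    - [0, 0, 20, 0, 0, 0]
    - [0, 0, 5.5, 0, 0, 0]

```text
time: 24.18
tool_pos: [568.2, -148.5, 80.4]
tcp_rot: [-179.8, 0.0, 67.7]
ft_force: [-0.4, -0.6, 0.2]
finger_gap: 69.5
grip_force: 0.0
```

Call:
apply_moves:
  rows:
    - [0, 0, 0, 0, 0, 0]
    - [0, 0, 0, 0, 0, 0]
    - [0, 0, 0, 0, 0, 0]
    - [0, 0, 0, 0, 0, 0]
    - [0, 0, 0, 0, 0, 0]
  fingers: 10

```text
time: 24.8
tool_pos: [570.5, -149.3, 84.3]
tcp_rot: [179.9, -0.0, 67.7]
ft_force: [0.6, 0.3, 5.8]
finger_gap: 19.3
grip_force: 59.9
```

Call:
apply_moves:
  rows:
    - [0, 0, -5, 0, 0, 0]
    - [0, 0, -15, 0, 0, 0]
    - [0, 0, -25, 0, 0, 0]
    - [0, 0, -25, 0, 0, 0]
    - [0, 0, -10, 0, 0, 0]

```text
time: 25.42
tool_pos: [570.5, -149.3, 165.3]
tcp_rot: [179.8, -0.0, 67.7]
ft_force: [-0.3, 0.0, -4.3]
finger_gap: 19.4
grip_force: 59.1
```

Call:
apply_moves:
  rows:
    - [0, 0, 0, 0, 0, -0.12]
    - [0, 0, 0, 0, 0, -0.12]
    - [0, 0, 0, 0, 0, -0.12]
    - [0, 0, 0, 0, 0, -0.12]
    - [0, 0, 0, 0, 0, 0]

```text
time: 26.05
tool_pos: [569.1, -148.8, 162.3]
tcp_rot: [-179.9, -0.0, 95.2]
ft_force: [1.0, 0.1, -4.9]
finger_gap: 19.3
grip_force: 59.0
```

Call:
apply_moves:
  rows:
    - [20, 0.4, 0, 0, 0, 0]
    - [36, 0.5, 0, 0, 0, 0]
    - [42, 0.5, 0, 0, 0, 0]
    - [42, 0.5, 0, 0, 0, 0]
    - [42, 0.5, 0, 0, 0, 0]

```text
time: 26.68
tool_pos: [554.7, 34.8, 162.8]
tcp_rot: [-180.0, -0.0, 95.1]
ft_force: [0.6, 0.3, -4.8]
finger_gap: 19.1
grip_force: 58.9
```

Call:
apply_moves:
  rows:
    - [42, 0.5, 0, 0, 0, 0]
    - [42, 0.5, 0, 0, 0, 0]
    - [42, 0.5, 0, 0, 0, 0]
    - [34, 0.4, 0, 0, 0, 0]
    - [19.2, 0.3, 0, 0, 0, -0.007]

```text
time: 27.3
tool_pos: [540.3, 213.5, 162.8]
tcp_rot: [-180.0, -0.0, 95.7]
ft_force: [0.4, -1.0, -4.8]
finger_gap: 18.6
grip_force: 59.0
```

Call:
apply_moves:
  rows:
    - [0, 0, 0, 0, 0, 0]
    - [0, 0, 0, 0, 0, 0]
    - [0, 0, 0, 0, 0, 0]
    - [0, 0, 0, 0, 0, 0]
    - [0, 0, 0, 0, 0, 0]

```text
time: 27.92
tool_pos: [541.5, 210.7, 162.9]
tcp_rot: [-180.0, 0.0, 95.6]
ft_force: [-0.7, -0.0, -3.6]
finger_gap: 19.2
grip_force: 59.0
```

```bash
python3 - <<'E'
from h import *
s=sense();print(s['tool_pos'],s['tcp_rot'],s['ft_force'],s['finger_gap'])
tl=[]
for c in ['top','side']:
    p,d=save(c,c+'5.png'); W=cloud(c,d); hsv=cv2.cvtColor(p,cv2.COLOR_RGB2HSV);Z=W[...,2]
    for n in ['knob','paddle','fin','gauge']:
        for r in models.place_of(n,c)[:4]:
            if np.hypot(r['xyz'][0]-544,r['xyz'][1]-177)<80: print(c,n,np.round(r['xyz'],1),round(r['confidence'],2))
    m=(d>0)&(np.hypot(W[...,0]-544,W[...,1]-177)<90)&(hsv[...,1]<60)&(Z>142)&(Z<160)
    q=W[m]; print(c,'beam',len(q),q.min(0).round(),q.max(0).round())
    u,v=w2p(c,[544,177,100]).astype(int)
    tl.append(cv2.resize(p[v-60:v+60,u-75:u+75],(400,320)))
cv2.imwrite('pics/crop6.png',np.clip(np.hstack(tl)[:,:,::-1]*1.4,0,255).astype(np.uint8))
E
```

```text
[541.45525858 210.65602333 162.88229975] [-1.79998608e+02  3.08733052e-03  9.55669898e+01] [-6.74898480e-01 -2.44473103e-03 -3.58090184e+00] 19.222116329965978
top knob [543.4 173.9 178.6] 0.68
top knob [551.1 175.9 141.7] 0.55
top paddle [547.4 129.7 162.6] 0.56
top fin [542.6 206.8 177.3] 0.59
top gauge [547.6 176.5 142.8] 0.79
top beam 97 [534. 109. 143.] [562. 195. 159.]
side knob [544.4 175.5 179. ] 0.62
side fin [540.5 210.  178.7] 0.76
side gauge [546.1 176.3 137.6] 0.89
side beam 216 [528. 208. 142.] [549. 245. 156.]
```

View pics/crop6.png

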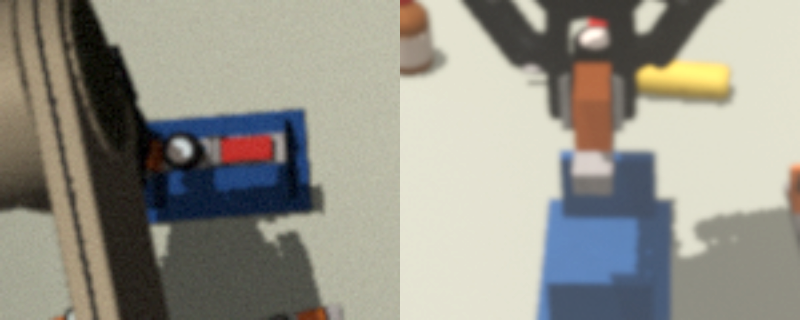

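Call:
apply_moves:
  rows:
    - [0, 0, 12, 0, 0, 0]
    - [0, 0, 20, 0, 0, 0]
    - [0, 0, 20, 0, 0, 0]
    - [0, 0, 15, 0, 0, 0]
    - [0, 0, 7, 0, 0, 0]

```text
time: 29.05
tool_pos: [540.3, 210.9, 86.9]
tcp_rot: [-179.9, 0.0, 95.6]
ft_force: [-0.1, -0.8, -4.3]
finger_gap: 19.1
grip_force: 59.0
```

Call:
apply_moves:
  rows:
    - [0, 0, 2, 0, 0, 0]
    - [0, 0, 1.5, 0, 0, 0]
    - [0, 0, 1, 0, 0, 0]
    - [0, 0, 0, 0, 0, 0]
    - [0, 0, 0, 0, 0, 0]

```text
time: 29.68
tool_pos: [541.5, 211.2, 84.7]
tcp_rot: [180.0, -0.0, 95.6]
ft_force: [0.3, -0.5, -5.0]
finger_gap: 19.1
grip_force: 59.0
```

Call:
apply_moves:
  rows:
    - [0, 0, 0.5, 0, 0, 0]
    - [0, 0, 0.5, 0, 0, 0]
    - [0, 0, 0.3, 0, 0, 0]
    - [0, 0, 0, 0, 0, 0]
    - [0, 0, 0, 0, 0, 0]

```text
time: 30.3
tool_pos: [541.6, 211.2, 84.3]
tcp_rot: [180.0, -0.0, 95.6]
ft_force: [-4.7, -1.2, 6.0]
finger_gap: 19.1
grip_force: 60.5
```

Contact is made at +6 N. I release and retreat.

Call:
apply_moves:
  rows:
    - [0, 0, 0, 0, 0, 0]
    - [0, 0, 0, 0, 0, 0]
    - [0, 0, 0, 0, 0, 0]
    - [0, 0, 0, 0, 0, 0]
    - [0, 0, -10, 0, 0, 0]
  fingers: 70

```text
time: 30.92
tool_pos: [540.5, 210.9, 92.4]
tcp_rot: [-179.9, 0.0, 95.6]
ft_force: [0.9, -0.5, -0.1]
finger_gap: 69.8
grip_force: 0.0
```

Call:
apply_moves:
  rows:
    - [0, 0, -20, 0, 0, 0]
    - [0, 0, -30, 0, 0, 0]
    - [0, 0, -40, 0, 0, 0]
    - [0, 0, -20, 0, 0, 0]
    - [0, 0, 0, 0, 0, 0]

```text
time: 31.55
tool_pos: [542.7, 211.6, 205.8]
tcp_rot: [179.7, -0.0, 95.6]
ft_force: [-0.1, -0.4, -0.1]
finger_gap: 69.9
grip_force: 0.0
```

Call:
apply_moves:
  rows:
    - [20, 0, -10, 0, 0, 0]
    - [40, 0, -10, 0, 0, 0]
    - [40, 0, 0, 0, 0, 0]
    - [30, 0, 0, 0, 0, 0]
    - [0, 0, 0, 0, 0, 0]

```text
time: 32.17
tool_pos: [526.8, 343.2, 221.2]
tcp_rot: [-179.8, 0.0, 95.8]
ft_force: [0.4, -0.0, -1.2]
finger_gap: 69.9
grip_force: 0.0
```

```bash
python3 - <<'E'
from h import *
tl=[]
for c in ['top','side']:
    p,d=save(c,c+'6.png'); W=cloud(c,d); hsv=cv2.cvtColor(p,cv2.COLOR_RGB2HSV);Z=W[...,2]
    g=(d>0)&(np.hypot(W[...,0]-544,W[...,1]-177)<90)
    for n,m in [('beam',g&(hsv[...,1]<60)&(Z>66)&(Z<82)),('knobtop',g&(Z>105)&(np.hypot(W[...,0]-544,W[...,1]-176)<18)),('stand',g&(hsv[...,0]>100)&(hsv[...,0]<130)&(hsv[...,1]>100)&(Z>55)&(Z<66))]:
        q=W[m]
        if len(q)<5: print(c,n,'few'); continue
        (cx,cy),w,a=cv2.minAreaRect(q[:,:2].astype(np.float32)); print(c,n,len(q),np.round([cx,cy,*w,a],1),np.median(q[:,2]).round(1))
    for n in ['paddle','knob','gauge']:
        for r in models.place_of(n,c)[:4]:
            if np.hypot(r['xyz'][0]-544,r['xyz'][1]-177)<80: print(c,n,np.round(r['xyz'],1),round(r['confidence'],2))
    u,v=w2p(c,[544,177,80]).astype(int)
    tl.append(cv2.resize(p[v-60:v+60,u-75:u+75],(400,320)))
cv2.imwrite('pics/crop7.png',np.clip(np.hstack(tl)[:,:,::-1]*1.4,0,255).astype(np.uint8))
E
```

```text
top beam 125 [545.9 175.1  19.3 130.9   5.7] 74.4
top knobtop 148 [546.8 176.   28.1  24.7  68.9] 112.2
top stand 149 [546.4 169.3  58.6 118.4   5.6] 60.2
top paddle [548.3 129.5  85.2] 0.64
top knob [542.3 175.1 101.2] 0.66
top gauge [550.  176.   61.4] 0.57
side beam 207 [544.  179.3  20.  131.5   5.5] 73.0
side knobtop 194 [543.7 179.2  25.8  24.2  72.5] 111.4
side stand 142 [543.1 180.3  58.6 108.2   5.8] 59.2
side paddle [546.1 130.9  84.3] 0.41
side knob [544.4 178.6 101.5] 0.75
side gauge [547.7 175.4  60. ] 0.58
```

View pics/crop7.png

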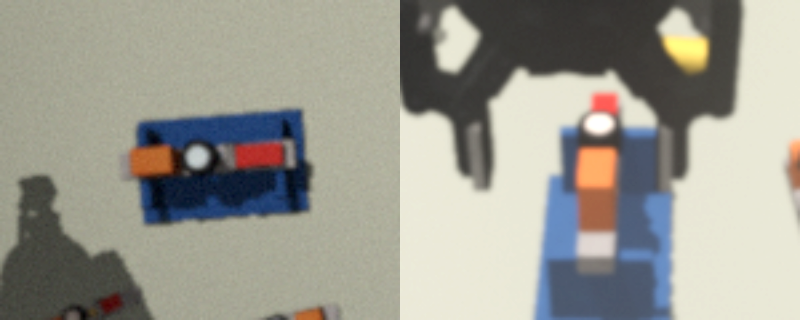

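The pictures show the gauge flat and square on its stand: yaw 5.6° on both, centred within about 1 mm. The paddle is level and the knob top is still at 112 mm. The gripper is clear, so I hand in.

```bash
python3 -c "
from h import *
print(job.hand_in())"
```

```text
the job is handed in; nothing more can be done
None
```

I handed the job in: the copper land measured about 29 mm below the rim, and the gauge is back flat and square on its stand, released and still locked at that reading. The verdict was not shown.

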